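# Tip a manifold block port-up and set it in the crowded parts tray

## Robot

A 6-joint arm with a two-finger parallel gripper is mounted at the origin on the work surface. World frame = base frame: x ahead of the robot, y to its left, z up, the work surface at z = 0. Lengths are in m, angles in degrees, forces in N, time in s.
With the tool pointing down it reaches from about 0.325 to 0.9 m from the base axis. Payload 6.1 kg.
Tool frame: the origin (TCP) lies midway between the tips of the shut fingers; the grasp point (between the pads) lies 19 mm behind it; z points along the fingers, y is the line along which they close (so a half turn about z gives the same grasp; the last joint's range is limited). The gripper opens to 85 mm and grips with 20 to 120 N. Pads are 22 mm wide; open, the fingers measure 114 mm over their backs; the gripper's body (76 mm by 85 mm) begins 54 mm behind the grasp point. The pads swing forward as they close: fully open they stand 13 mm farther back than shut.
Start: joints at [56.03, 12.628, 87.462, -0, 79.91, -7.225], TCP at [0.281, 0.558, 0.208] pointing down, gripper open.
Joint ranges: [-170.65, 170.65], [-52.31, 119.04], [5.05, 147.46], [-71.25, 251.25], [11.57, 151.72], [-153.62, 153.62]. Speed limits (degrees/s): [147.25, 147.25, 172.46, 180, 180, 180].

## Interface

Orientations are given as a 3x3 rotation matrix whose columns are the frame's x, y, z axes.
In Python, from workcell import ctrl gives the robot as it stands.
- The arm moves only by the tool send_rows, never from a script. Its argument "targets" is a list of rows, each an object of numbers: "x", "y", "z": the shift along the tool's x, y, z each as a share of 0.025 m, from -1 to 1; "wx", "wy", "wz": the turn, a rotation vector about the tool's x, y, z each as a share of 0.08 rad, from -1 to 1; "grip": the closure in counts, from 0 (fully open) to 255 (shut). In form: [{"x": .., "y": .., "z": .., "wx": .., "wy": .., "wz": .., "grip": ..}, ...]. A call has 1 to 10 rows; each row shifts and turns the commanded pose from where the row before left it, along the tool's axes as they then stand; what a row does not reach is not made up. A row lasts 1/12 s, in which the tool goes at most 41.7 mm and 7.16 degrees, less where a joint would pass 70% of its speed; a pose out of reach is approached as far as the arm can. A call with a number of a shift or a turn outside -1 to 1 is refused whole. A call with a gripper value outside its range is refused whole. The fingers move at their own pace and stop on an object; "force" is the grip in N (left out, the last holds). Time passes only in rows, so rows that do not move let the fingers close. It gives the time, the measured TCP pose, the force, the opening and the grip force at its end, in the units of the state.
- ctrl.get_obs(): the state, without advancing time (a new reading comes with each control period).
- ctrl.camera(name): name is "scene" or "top" or "wrist"; returns a dict with "image" (420x560x3 uint8, red, green, blue), "mtx" (3x3 intrinsics, pixels), "R" (3x3) and "t" (3): a world point X has camera coordinates R X + t. Camera axes: x right, y down, z forward; pixel columns grow to the right and rows downward; lengths in m; the calibration is good to about 2 mm. A picture is of the moment at which its call begins. There is no depth.
- ctrl.finish_job(): hands the job in; it is judged then, once.
The state is a dict: "t": time; "q": joint angles; "qd": joint speeds; "effort": joint torques, N m; "position": TCP position; "ee_rot": TCP orientation; "force": force on the tool from outside, world axes, zero at the start; "moment": the same for the moment, N m; "finger_gap": opening from 0.0 (shut) to 1.0 (fully open); "grip_force": force on a finger pad.
Only numpy, scipy, OpenCV 4.12 (cv2) and the standard library are available. Lean on these libraries where they do the work, as an engineer would, in place of code of your own. Each camera call takes 0.05 s, during which the arm holds its last target. There are 200 camera calls.

## Task

The aluminium manifold block lies on the bench with its big round port underneath. Tip it over an edge a quarter turn at a time, setting it down at rest on one of its sides on the way and guiding it so that it never topples or drops, until the port faces straight up; then stand it flat in the free place in the steel tray, wholly inside the rim and without touching the parts there. Leave everything else where it is.

Things in the scene. Friction and masses are not known exactly. Their poses are not given: they have to be found in the camera images.
- block: Plain aluminium box, 64 (own x) by 52 (own y) by 64 (own z) mm, 0.4 to 0.7 kg, loose on the bench. Origin: its centre, 32 mm up at the start. Its own -z face is the port face (black 28 mm port in a brass ring, four small corner holes, all flush), down at the start; when done own z points straight down. The +z face has two tiny holes, each x face a small dark plug, y faces are bare.
- tray: Low steel tray, fixed, 130 (own x) by 350 (own y) mm outside, walls 4 mm, rim 14 mm and floor 4 mm above the bench. Origin: centre of its underside. Four places in a row along own y, 80 mm apart (-120, -40, 40, 120 mm): piston, valve body and collar stand in three, in any order, within about 5 mm; one is free (at most a thin dark stain there).
- piston: Steel piston standing in the tray, waisted, 48 mm diameter at the foot, 60 mm tall; origin at the centre of its foot. Leave alone.
- valve_body: Brass valve body standing in the tray, waisted, 44 mm diameter, 52 mm tall; origin at the centre of its foot. Leave alone.
- collar: Steel collar (short tube) standing in the tray, 54 mm outside diameter, 30 mm tall; origin at the centre of its foot. Leave alone.
- wrench: Wrench lying on the bench beside the work area to the robot's left. Leave alone.
- screwdriver: Screwdriver lying on the bench beside the work area to the robot's right. Leave alone.
- portafilter: Portafilter (72 mm steel cup, black handle, about 210 mm long overall) lying on the bench, left. Origin: centre of the underside of the cup. Leave alone.
- tamper: Steel tamper, 58 mm foot, 84 mm tall, standing on the bench, right. Origin: centre of its foot. Leave alone.
Things that resemble listed ones, but are neither listed nor needed, are in the scene too. Leave any blue or red look-alike of the block alone.

How it is judged (in metres and radians):
On the way, in this order (a step that is already met when the one before it is completed fails the run):
1. the block rests on one of its sides, the port facing sideways (angle between block's own z axis and vertical between 1.48 and 1.66 rad and height (world z) of block below 0.0375 m and linear speed of block below 0.02 m/s and angular speed of block below 0.15 rad/s), for 0.2 s.
2. the block stands with its port up, on the bench or the tray floor (angle between block's own z axis and vertical above 3.08 rad and height (world z) of block below 0.042 m and linear speed of block below 0.02 m/s and angular speed of block below 0.15 rad/s), for 0.2 s.
At the end, for the whole second after the job is handed in: The block stands at rest on the tray floor, port straight up (within 3.5 degrees), released, its centre within 36 mm (tray x) and 146 mm (tray y) of the tray's centre, so that it lies inside the rim (all of step 2 and x of block in the frame of tray between -0.036 and 0.036 m and y of block in the frame of tray between -0.146 and 0.146 m and height (world z) of block above 0.033 m); the robot touches nothing.
It fails at once if the block topples or drops (turns faster than 5 rad/s or moves faster than 0.8 m/s) (angular speed of block above 5 rad/s or linear speed of block above 0.8 m/s).
It fails at once if the block touches a part in the tray (over 1 N) (contact force between block and piston above 1 N or contact force between block and valve_body above 1 N or contact force between block and collar above 1 N).
It fails at once if a bystander is moved more than 12 mm (distance of any of piston, valve_body, collar, wrench, screwdriver, portafilter, tamper from where it was at the start of the episode above 0.012 m).
It also fails if it takes over 72 s, if anything falls off the work surface, if the arm or the gripper's body presses on something with over 40 N, if the wrist force passes 120 N, or if a joint passes its speed limit or range.

## Working session

There is one attempt and no reset: what is moved stays moved. The work goes in short steps, Python scripts to look and compute and a tool call to move; the robot and the scene stay as the last step left them, time stands still between calls to the robot, and variables do not carry over. Pictures are saved under pics/ and viewed, at most 10 in all, crops included, and the job is handed in when it is done.

Besides the shell and the picture viewer there is one more tool, called after "Request:" as a command line: name --argument value ..., lists and objects as JSON in quotes. send_rows: Moves the arm, as the interface text tells. Its arguments: {"type":"object","properties":{"targets":{"type":"array","items":{"type":"object","properties":{"x":{"type":"number"},"y":{"type":"number"},"z":{"type":"number"},"wx":{"type":"number"},"wy":{"type":"number"},"wz":{"type":"number"},"grip":{"type":"number"}}}},"force":{"type":"number"}},"required":["targets"]}

```bash
mkdir -p pics; ls; python3 - <<'E'
from workcell import ctrl
import cv2,numpy as np
for n in("top","scene"):
    c=ctrl.camera(n); cv2.imwrite(f"pics/{n}0.png",c["image"][:,:,::-1]); np.savez(f"{n}0.npz",**{k:c[k] for k in("image","mtx","R","t")})
    print(n,c["mtx"].round(1).tolist(),c["R"].round(3).tolist(),c["t"].round(3).tolist())
print(ctrl.get_obs())
E
```

```text
pics
top [[390.2, 0.0, 273.0], [0.0, 390.2, 209.9], [0.0, 0.0, 1.0]] [[0.021, -0.999, 0.034], [-0.984, -0.026, -0.174], [0.175, -0.03, -0.984]] [-0.024, 0.495, 0.99]
scene [[426.8, 0.0, 280.1], [0.0, 426.8, 206.2], [0.0, 0.0, 1.0]] [[0.453, 0.891, 0.016], [0.583, -0.283, -0.762], [-0.675, 0.355, -0.647]] [-0.225, -0.257, 1.451]
{'t': 0.1, 'q': array([ 5.60289534e+01,  1.26723277e+01,  8.75180663e+01,  1.20053485e-03,
        7.99112230e+01, -7.22546996e+00]), 'qd': array([-0.00298008,  0.00274161, -0.15479054,  0.03886956,  0.05257386,
       -0.06027229]), 'effort': array([-1.32266257e-03, -4.98242390e+01, -3.90546870e+01, -2.78490097e-04,
        5.66179573e-03, -6.41498946e-05]), 'position': array([0.28094189, 0.55764616, 0.2066019 ]), 'ee_rot': array([[-8.93011906e-01,  4.50031908e-01, -1.00812102e-03],
       [ 4.50032972e-01,  8.93010747e-01, -1.45931240e-03],
       [ 2.43525758e-04, -1.75687104e-03, -9.99998427e-01]]), 'force': array([-0.21190414,  0.29929411,  0.11592972]), 'moment': array([ 0.01009733, -0.00425347, -0.0204695 ]), 'grip_force': 0.0, 'finger_gap': 1.0009654125414125}
```

View pics/top0.png

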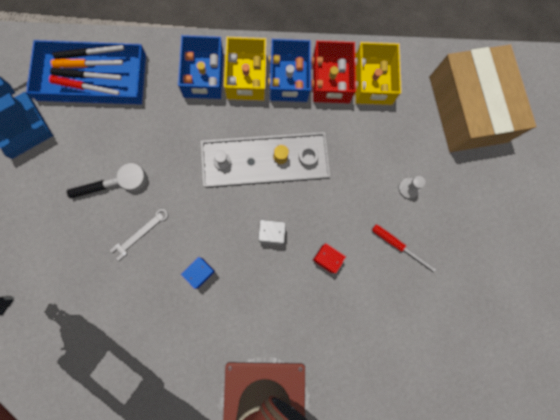

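View pics/scene0.png

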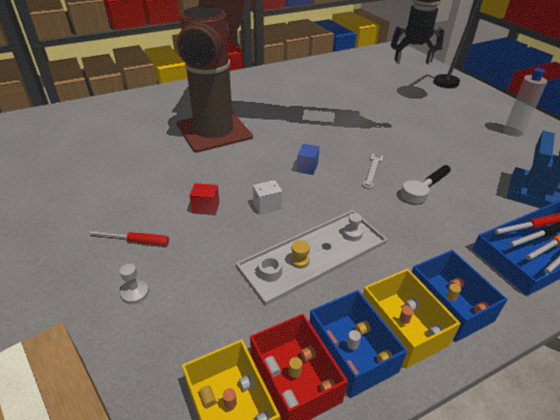

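The silver block is at top (272,232), scene (267,197). The blue block at top (198,272) and the red one at (329,258) are look-alikes to leave alone. The tray is at (265,160) with its free, stained place at (251,160). I'll confirm this in one enlarged crop.

```bash
python3 - <<'E'
import cv2,numpy as np
t=np.load("top0.npz")["image"][:,:,::-1]; s=np.load("scene0.npz")["image"][:,:,::-1]
a=cv2.resize(t[125:250,195:335],None,fx=5,fy=5,interpolation=cv2.INTER_CUBIC) #700x625
a=cv2.resize(t[128:248,195:335],None,fx=5,fy=5,interpolation=cv2.INTER_CUBIC)
cv2.imwrite("pics/topcrop.png",a)
b=cv2.resize(s[170:300,230:390],None,fx=4.6,fy=4.6,interpolation=cv2.INTER_CUBIC)
cv2.imwrite("pics/scenecrop.png",b)
E
```

```text
(no output)
```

View pics/topcrop.png

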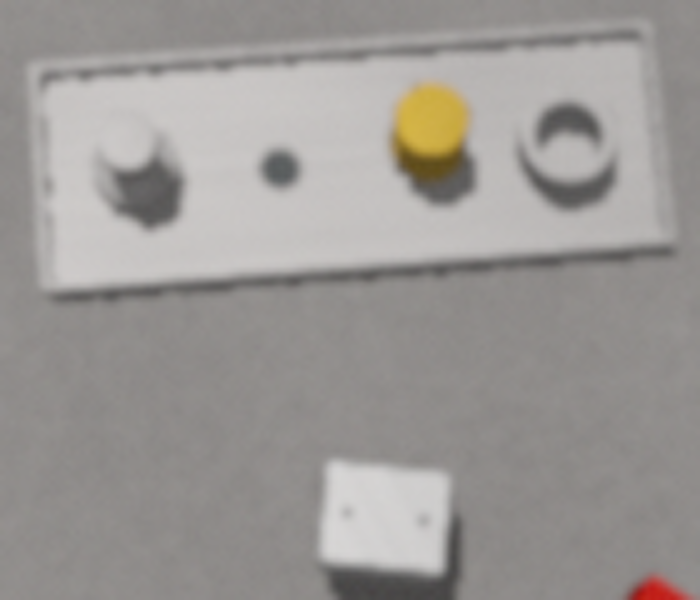

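View pics/scenecrop.png

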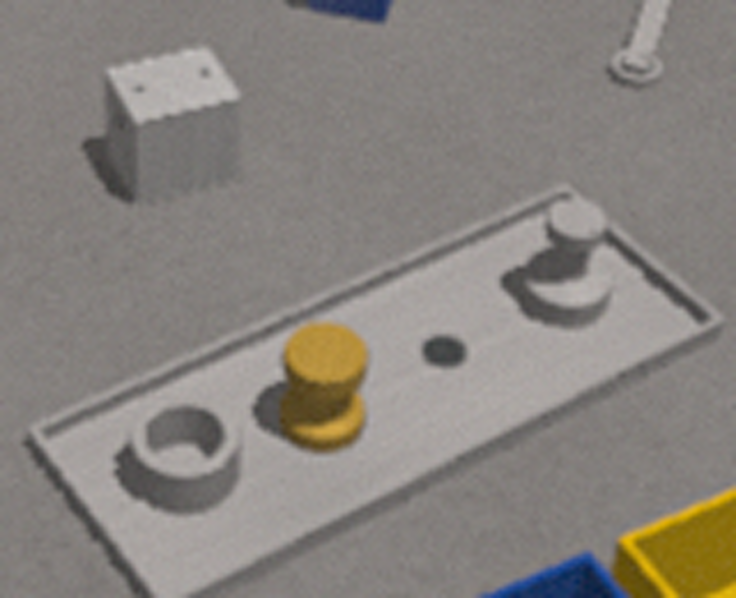

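The crop confirms it: the silver block has two tiny holes on its top (+z) face. The face corners in the top crop are (329,460), (451,471), (445,576) and (321,567). In the scene crop there is a plug at (122,125) on the -y-side face, so own x runs about along world y. The free place is the stain at crop (281,168), between the piston and the valve body.

```bash
cat > h.py <<'E'
import numpy as np
from scipy.spatial.transform import Rotation as Rn
def pix(c,uv,z):
    d=c["R"].T@np.linalg.inv(c["mtx"])@np.array([*uv,1.]); o=-c["R"].T@c["t"]
    return o+d*(z-o[2])/d[2]
def rot(az,tilt):
    """tool y = horizontal dir at az deg; tool z down, tilted about tool y by tilt deg"""
    a=np.radians(az); y=np.array([np.cos(a),np.sin(a),0]); z=np.array([0,0,-1.]); 
    return np.c_[np.cross(y,z),y,z]@Rn.from_euler("y",tilt,degrees=True).as_matrix()
def rows(obs,p,R):
    "translation and rotation to go, in row units along present tool axes"
    A=obs["ee_rot"]; return (A.T@(p-obs["position"])/.025).round(2),(Rn.from_matrix(A.T@R).as_rotvec()/.08).round(2)
E
python3 - <<'E'
import numpy as np
from h import *
t=np.load("top0.npz");s=np.load("scene0.npz")
def go(c,P,z,f,o):
    return np.array([pix(c,(np.array(p)+.5)/f-.5+o,z)[:2] for p in P])
def ang(v): return np.degrees(np.arctan2(v[1],v[0])).round(1)
T=lambda P,z:go(t,P,z,5,np.array([195,128])); S=lambda P,z:go(s,P,z,4.6,np.array([230,170]))
def rect(n,q): 
    e=[np.linalg.norm(q[i]-q[(i+1)%4]).round(4) for i in range(4)]
    print(n,"c",q.mean(0).round(4),"edges",e,"dir01",ang(q[1]-q[0]),ang(q[2]-q[3]),"dir12",ang(q[2]-q[1]),ang(q[3]-q[0]))
rect("block top",T([(329,460),(451,471),(445,576),(321,567)],.064))
rect("block scn",S([(108,70),(208,46),(241,98),(138,122)],.064))
rect("tray top",T([(27,63),(650,20),(678,248),(43,294)],.014))
print("stain",T([(281,168)],.004),S([(444,351)],.004))
print("piston top",T([(128,142)],.06),S([(577,222)],.06),"valve",T([(431,120)],.052),S([(327,355)],.052),"collar",T([(569,142)],.03),S([(186,437)],.03))
E
```

```text
block top c [ 0.4357 -0.0096] edges [np.float64(0.0633), np.float64(0.0544), np.float64(0.0636), np.float64(0.0555)] dir01 -93.7 -92.8 dir12 177.7 177.3
block scn c [ 0.4387 -0.0089] edges [np.float64(0.0616), np.float64(0.0518), np.float64(0.0612), np.float64(0.0504)] dir01 86.0 84.6 dir12 -5.5 -5.0
tray top c [0.6451 0.0128] edges [np.float64(0.3522), np.float64(0.134), np.float64(0.3517), np.float64(0.1331)] dir01 -83.9 -84.1 dir12 -173.4 -173.2
stain [[0.63938584 0.05226499]] [[0.63829223 0.05315142]]
piston top [[0.63397462 0.13215203]] [[0.63302514 0.13274364]] valve [[ 0.65407148 -0.02928579]] [[ 0.65356505 -0.02860166]] collar [[ 0.651268   -0.10681292]] [[ 0.65356886 -0.10572756]]
```

```bash
cat >> h.py <<'E'
from scipy.linalg import expm,logm
def screw(obs,p,R):
    "constant body twist (shift/.025, turn/.08) that carries the tool to (p,R); least rows"
    A=np.eye(4);A[:3,:3]=obs["ee_rot"];A[:3,3]=obs["position"];B=np.eye(4);B[:3,:3]=R;B[:3,3]=p
    L=np.real(logm(np.linalg.inv(A)@B)); w=np.r_[L[:3,3]/.025,L[2,1]/.08,L[0,2]/.08,L[1,0]/.08]
    n=int(np.ceil(abs(w).max()-.02)); return n,(w/max(n,1)).round(3),w.round(2)
E
python3 - <<'E'
from h import *
from workcell import ctrl
o=ctrl.get_obs()
print(screw(o,np.array([.437,-.009,.20]),rot(-3.5,0)))
A=rot(-3.5,-45);print(A.round(3))
E
```

```text
(25, array([-0.964, -0.249,  0.011, -0.001,  0.   ,  0.583]), array([-2.410e+01, -6.220e+00,  2.700e-01, -2.000e-02,  1.000e-02,
        1.456e+01]))
[[ 0.043  0.998 -0.043]
 [ 0.706 -0.061 -0.706]
 [-0.707  0.    -0.707]]
```

Request:
send_rows --targets '[{"x":-0.96,"y":-0.25,"wz":0.58,"grip":0},{"x":-0.96,"y":-0.25,"wz":0.58,"grip":0},{"x":-0.96,"y":-0.25,"wz":0.58,"grip":0},{"x":-0.96,"y":-0.25,"wz":0.58,"grip":0},{"x":-0.96,"y":-0.25,"wz":0.58,"grip":0},{"x":-0.96,"y":-0.25,"wz":0.58,"grip":0},{"x":-0.96,"y":-0.25,"wz":0.58,"grip":0},{"x":-0.96,"y":-0.25,"wz":0.58,"grip":0}]' --force 60

```text
$.targets[0]: bad value
```

Request:
send_rows --targets '[{"x":-0.96,"y":-0.25,"wz":0.58,"grip":0},{"x":-0.96,"y":-0.25,"wz":0.58,"grip":0},{"x":-0.96,"y":-0.25,"wz":0.58,"grip":0},{"x":-0.96,"y":-0.25,"wz":0.58,"grip":0},{"x":-0.96,"y":-0.25,"wz":0.58,"grip":0},{"x":-0.96,"y":-0.25,"wz":0.58,"grip":0},{"x":-0.96,"y":-0.25,"wz":0.58,"grip":0},{"x":-0.96,"y":-0.25,"wz":0.58,"grip":0}]'

```text
$.targets[0]: bad value
```

Request:
send_rows --targets '[{"x":-0.96,"y":-0.25,"wz":0.58,"grip":0},{"x":-0.96,"y":-0.25,"wz":0.58,"grip":0},{"x":-0.96,"y":-0.25,"wz":0.58,"grip":0},{"x":-0.96,"y":-0.25,"wz":0.58,"grip":0},{"x":-0.96,"y":-0.25,"wz":0.58,"grip":0},{"x":-0.96,"y":-0.25,"wz":0.58,"grip":0},{"x":-0.96,"y":-0.25,"wz":0.58,"grip":0},{"x":-0.96,"y":-0.25,"wz":0.58,"grip":0},{"x":-0.96,"y":-0.25,"wz":0.58,"grip":0}]'

```text
$.targets[0]: bad value
```

```bash
python3 - <<'E'
from h import *
from workcell import ctrl
o=ctrl.get_obs(); print(o["q"].round(1),o["position"].round(4),o["t"])
print(screw(o,np.array([.437,-.009,.15])+.02*rot(-3.5,-45)[:,2],rot(-3.5,-45)))
E
```

```text
[56.  12.7 87.5  0.  79.9 -7.2] [0.2809 0.5576 0.2066] 0.1
(22, array([-0.998, -0.274,  0.581,  0.258, -0.393,  0.626]), array([-21.96,  -6.03,  12.79,   5.68,  -8.65,  13.78]))
```

Request:
send_rows --targets '[{"x":-0.96,"y":-0.25,"z":0,"wx":0,"wy":0,"wz":0.58,"grip":0},{"x":-0.96,"y":-0.25,"z":0,"wx":0,"wy":0,"wz":0.58,"grip":0},{"x":-0.96,"y":-0.25,"z":0,"wx":0,"wy":0,"wz":0.58,"grip":0},{"x":-0.96,"y":-0.25,"z":0,"wx":0,"wy":0,"wz":0.58,"grip":0},{"x":-0.96,"y":-0.25,"z":0,"wx":0,"wy":0,"wz":0.58,"grip":0},{"x":-0.96,"y":-0.25,"z":0,"wx":0,"wy":0,"wz":0.58,"grip":0},{"x":-0.96,"y":-0.25,"z":0,"wx":0,"wy":0,"wz":0.58,"grip":0},{"x":-0.96,"y":-0.25,"z":0,"wx":0,"wy":0,"wz":0.58,"grip":0}]' --force 60

```text
t: 0.77
position: [0.4067, 0.4043, 0.207]
ee_rot: [[-0.667, 0.745, -0.001], [0.745, 0.667, -0.001], [0.0, -0.001, -1.0]]
force: [0.4, 0.5, 0.1]
finger_gap: 0.999
grip_force: 0.0
```

Request:
send_rows --targets '[{"x":-0.96,"y":-0.25,"z":0,"wx":0,"wy":0,"wz":0.58,"grip":0},{"x":-0.96,"y":-0.25,"z":0,"wx":0,"wy":0,"wz":0.58,"grip":0},{"x":-0.96,"y":-0.25,"z":0,"wx":0,"wy":0,"wz":0.58,"grip":0},{"x":-0.96,"y":-0.25,"z":0,"wx":0,"wy":0,"wz":0.58,"grip":0},{"x":-0.96,"y":-0.25,"z":0,"wx":0,"wy":0,"wz":0.58,"grip":0},{"x":-0.96,"y":-0.25,"z":0,"wx":0,"wy":0,"wz":0.58,"grip":0},{"x":-0.96,"y":-0.25,"z":0,"wx":0,"wy":0,"wz":0.58,"grip":0},{"x":-0.96,"y":-0.25,"z":0,"wx":0,"wy":0,"wz":0.58,"grip":0}]'

```text
t: 1.43
position: [0.4675, 0.2168, 0.2071]
ee_rot: [[-0.352, 0.936, -0.001], [0.936, 0.352, -0.0], [-0.0, -0.001, -1.0]]
force: [0.9, 0.1, 0.3]
finger_gap: 1.0
grip_force: 0.0
```

Request:
send_rows --targets '[{"x":-0.96,"y":-0.25,"z":0,"wx":0,"wy":0,"wz":0.58,"grip":0},{"x":-0.96,"y":-0.25,"z":0,"wx":0,"wy":0,"wz":0.58,"grip":0},{"x":-0.96,"y":-0.25,"z":0,"wx":0,"wy":0,"wz":0.58,"grip":0},{"x":-0.96,"y":-0.25,"z":0,"wx":0,"wy":0,"wz":0.58,"grip":0},{"x":-0.96,"y":-0.25,"z":0,"wx":0,"wy":0,"wz":0.58,"grip":0},{"x":-0.96,"y":-0.25,"z":0,"wx":0,"wy":0,"wz":0.58,"grip":0},{"x":-0.96,"y":-0.25,"z":0,"wx":0,"wy":0,"wz":0.58,"grip":0},{"x":-0.96,"y":-0.25,"z":0,"wx":0,"wy":0,"wz":0.58,"grip":0}]'

```text
t: 2.1
position: [0.4561, 0.0199, 0.2072]
ee_rot: [[0.012, 1.0, -0.001], [1.0, -0.012, 0.0], [0.0, -0.001, -1.0]]
force: [0.1, -0.2, -0.8]
finger_gap: 1.001
grip_force: 0.0
```

```bash
python3 - <<'E'
from h import *
from workcell import ctrl
o=ctrl.get_obs(); print(o["q"].round(1),o["position"].round(4),o["t"])
print(screw(o,np.array([.437,-.009,.13])+.02*rot(-3.5,-45)[:,2],rot(-3.5,-45)))
E
```

```text
[ -7.4 -11.1 111.5  -0.   79.7  -6.7] [0.4561 0.0199 0.2072] 2.1
(10, array([-0.022, -0.071,  0.415,  0.023, -0.982,  0.059]), array([-0.22, -0.71,  4.15,  0.23, -9.82,  0.59]))
```

Request:
send_rows --targets '[{"x":-0.02,"y":-0.07,"z":0.415,"wx":0.02,"wy":-0.98,"wz":0.06,"grip":0},{"x":-0.02,"y":-0.07,"z":0.415,"wx":0.02,"wy":-0.98,"wz":0.06,"grip":0},{"x":-0.02,"y":-0.07,"z":0.415,"wx":0.02,"wy":-0.98,"wz":0.06,"grip":0},{"x":-0.02,"y":-0.07,"z":0.415,"wx":0.02,"wy":-0.98,"wz":0.06,"grip":0},{"x":-0.02,"y":-0.07,"z":0.415,"wx":0.02,"wy":-0.98,"wz":0.06,"grip":0},{"x":-0.02,"y":-0.07,"z":0.415,"wx":0.02,"wy":-0.98,"wz":0.06,"grip":0},{"x":-0.02,"y":-0.07,"z":0.415,"wx":0.02,"wy":-0.98,"wz":0.06,"grip":0},{"x":-0.02,"y":-0.07,"z":0.415,"wx":0.02,"wy":-0.98,"wz":0.06,"grip":0},{"x":-0.02,"y":-0.07,"z":0.415,"wx":0.02,"wy":-0.98,"wz":0.06,"grip":0},{"x":-0.02,"y":-0.07,"z":0.415,"wx":0.02,"wy":-0.98,"wz":0.06,"grip":0}]'

```text
t: 2.93
position: [0.4375, -0.0177, 0.1141]
ee_rot: [[0.044, 0.998, -0.038], [0.704, -0.058, -0.708], [-0.709, 0.004, -0.706]]
force: [-0.8, 0.5, -0.5]
finger_gap: 0.998
grip_force: 0.0
```

```bash
python3 - <<'E'
from h import *
from workcell import ctrl
import cv2
c=ctrl.camera("wrist");cv2.imwrite("pics/w1.png",c["image"][:,:,::-1]);np.savez("w1.npz",**{k:c[k] for k in("image","mtx","R","t")})
o=ctrl.get_obs(); print(o["q"].round(1),o["position"].round(4),o["t"])
R=rot(-3.5,-45)
for z in (.09,.032):print(screw(o,np.array([.437,-.009,z])+.02*R[:,2],R))
E
```

```text
[ 18.8  11.2 113.3 -42.1  79.9  39. ] [ 0.4344 -0.0185  0.1104] 2.9833
(2, array([0.427, 0.041, 0.55 , 0.002, 0.048, 0.025]), array([0.85, 0.08, 1.1 , 0.  , 0.1 , 0.05]))
(3, array([0.834, 0.028, 0.911, 0.001, 0.032, 0.017]), array([2.5 , 0.08, 2.73, 0.  , 0.1 , 0.05]))
```

View pics/w1.png

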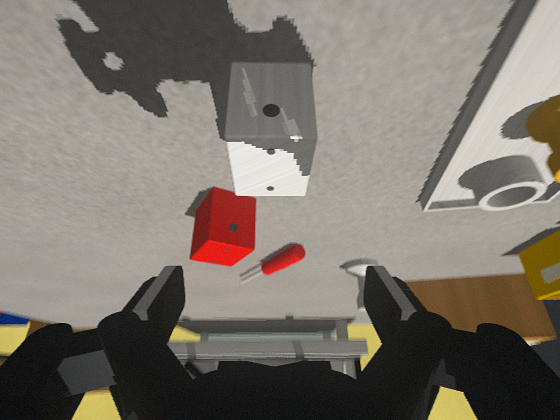

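The wrist view shows the block between the fingers' lanes. The plug is on the near x face at (271,110), and the top-face corners are at (225,138), (316,140), (307,195) and (237,195). The red look-alike at (225,225) is clear of the fingers. I'll cross-check the position with this calibration.

```bash
python3 - <<'E'
from h import *
w=np.load("w1.npz")
q=np.array([pix(w,p,.064) for p in [(225,138),(316,140),(307,195),(237,195)]])[:,:2]
print(q.round(4),q.mean(0),np.degrees(np.arctan2(*(q[1]-q[0])[::-1])),np.degrees(np.arctan2(*(q[2]-q[3])[::-1])),[np.linalg.norm(q[i]-q[i-1]).round(4) for i in range(4)])
E
```

```text
[[ 0.4142  0.0239]
 [ 0.4638  0.0192]
 [ 0.4611 -0.0398]
 [ 0.4108 -0.0366]] [ 0.43750601 -0.00833002] -5.431949861660007 -3.6981498801470267 [np.float64(0.0606), np.float64(0.0499), np.float64(0.0591), np.float64(0.0504)]
```

Request:
send_rows --targets '[{"x":0.63,"y":0.03,"z":0.68,"wx":0,"wy":0.03,"wz":0.02,"grip":0},{"x":0.63,"y":0.03,"z":0.68,"wx":0,"wy":0.03,"wz":0.02,"grip":0},{"x":0.63,"y":0.02,"z":0.68,"wx":0,"wy":0.03,"wz":0.02,"grip":0},{"x":0.6,"y":0,"z":0.66,"wx":0,"wy":0,"wz":0,"grip":0},{"x":0,"y":0,"z":0,"wx":0,"wy":0,"wz":0,"grip":0},{"x":0,"y":0,"z":0,"wx":0,"wy":0,"wz":0,"grip":0}]'

```text
t: 3.48
position: [0.4387, -0.0217, 0.0223]
ee_rot: [[0.047, 0.998, -0.041], [0.711, -0.063, -0.7], [-0.701, 0.004, -0.713]]
force: [0.6, 0.1, 0.0]
finger_gap: 1.0
grip_force: 0.0
```

```bash
python3 - <<'E'
from h import *
from workcell import ctrl
o=ctrl.get_obs(); print(o["q"].round(1),o["position"].round(4),o["t"],o["force"].round(1))
R=rot(-4,-45)
print(screw(o,np.array([.4375,-.0085,.032])+.02*R[:,2],R))
E
```

```text
[ 17.9  20.7 113.5 -43.5  71.7  45.5] [ 0.4387 -0.0217  0.0223] 3.4833 [0.6 0.1 0. ]
(1, array([ 0.096, -0.086,  0.156,  0.097, -0.102,  0.03 ]), array([ 0.1 , -0.09,  0.16,  0.1 , -0.1 ,  0.03]))
```

Request:
send_rows --targets '[{"x":0.1,"y":-0.09,"z":0.16,"wx":0.08,"wy":-0.1,"wz":0.03,"grip":0},{"x":0,"y":0,"z":0,"wx":0,"wy":0,"wz":0,"grip":60},{"x":0,"y":0,"z":0,"wx":0,"wy":0,"wz":0,"grip":90},{"x":0,"y":0,"z":0,"wx":0,"wy":0,"wz":0,"grip":120},{"x":0,"y":0,"z":0,"wx":0,"wy":0,"wz":0,"grip":160},{"x":0,"y":0,"z":0,"wx":0,"wy":0,"wz":0,"grip":200},{"x":0,"y":0,"z":0,"wx":0,"wy":0,"wz":0,"grip":255},{"x":0,"y":0,"z":0,"wx":0,"wy":0,"wz":0,"grip":255},{"x":0,"y":0,"z":0,"wx":0,"wy":0,"wz":0,"grip":255}]' --force 60

```text
t: 4.23
position: [0.4378, -0.0219, 0.0191]
ee_rot: [[0.052, 0.998, -0.045], [0.705, -0.069, -0.705], [-0.707, 0.005, -0.707]]
force: [-2.1, 2.1, 6.9]
finger_gap: 0.598
grip_force: 63.2
```

```bash
python3 - <<'E'
from h import *
from workcell import ctrl
o=ctrl.get_obs(); print(o["q"].round(1),o["position"].round(4),o["ee_rot"].round(3).tolist(),o["t"],o["force"].round(1))
R=rot(-4,0)
print(screw(o,np.array([.4375,-.0085,.060])+.02*R[:,2],R))
E
```

```text
[ 18.   21.4 113.3 -43.7  71.9  46.3] [ 0.4378 -0.0219  0.0191] [[0.052, 0.998, -0.045], [0.705, -0.069, -0.705], [-0.707, 0.005, -0.707]] 4.2333 [-2.1  2.1  6.9]
(10, array([ 0.018, -0.005, -0.1  ,  0.006,  0.981, -0.001]), array([ 0.18, -0.05, -1.  ,  0.06,  9.81, -0.01]))
```

Request:
send_rows --targets '[{"x":-0.35,"y":0,"z":-0.35,"wx":0,"wy":0,"wz":0,"grip":255},{"x":-0.4,"y":0,"z":-0.4,"wx":0,"wy":0,"wz":0,"grip":255},{"x":0.06,"y":0,"z":0,"wx":0,"wy":0.98,"wz":0,"grip":255},{"x":0.06,"y":0,"z":0,"wx":0,"wy":0.98,"wz":0,"grip":255},{"x":0.06,"y":0,"z":0,"wx":0,"wy":0.98,"wz":0,"grip":255},{"x":0.06,"y":0,"z":0,"wx":0,"wy":0.98,"wz":0,"grip":255},{"x":0.06,"y":0,"z":0,"wx":0,"wy":0.98,"wz":0,"grip":255},{"x":0.06,"y":0,"z":0,"wx":0,"wy":0.98,"wz":0,"grip":255},{"x":0.06,"y":0,"z":0,"wx":0,"wy":0.98,"wz":0,"grip":255},{"x":0.06,"y":0,"z":0,"wx":0,"wy":0.98,"wz":0,"grip":255}]'

```text
t: 5.07
position: [0.4377, -0.0115, 0.0387]
ee_rot: [[0.068, 0.998, -0.006], [0.986, -0.068, -0.153], [-0.153, 0.005, -0.988]]
force: [-0.9, -0.2, -6.3]
finger_gap: 0.597
grip_force: 63.9
```

Request:
send_rows --targets '[{"x":0.06,"y":0,"z":0,"wx":0,"wy":0.98,"wz":0,"grip":255},{"x":0.06,"y":0,"z":0,"wx":0,"wy":0.98,"wz":0,"grip":255},{"x":0.06,"y":0,"z":0,"wx":0,"wy":0.98,"wz":0,"grip":255},{"x":0.06,"y":0,"z":0,"wx":0,"wy":0.98,"wz":0,"grip":255},{"x":0.06,"y":0,"z":0,"wx":0,"wy":0.98,"wz":0,"grip":255},{"x":0.06,"y":0,"z":0,"wx":0,"wy":0.98,"wz":0,"grip":255},{"x":0.06,"y":0,"z":0,"wx":0,"wy":0.98,"wz":0,"grip":255},{"x":0.06,"y":0,"z":0,"wx":0,"wy":0.98,"wz":0,"grip":255},{"x":0.06,"y":0,"z":0,"wx":0,"wy":0.98,"wz":0,"grip":255},{"x":0.06,"y":0,"z":0,"wx":0,"wy":0.98,"wz":0,"grip":255}]'

```text
t: 5.9
position: [0.4389, 0.0018, 0.0415]
ee_rot: [[0.052, 0.998, 0.044], [0.807, -0.068, 0.586], [0.588, 0.005, -0.809]]
force: [0.0, -0.4, -6.3]
finger_gap: 0.601
grip_force: 64.0
```

Request:
send_rows --targets '[{"x":0.06,"y":0,"z":0,"wx":0,"wy":0.98,"wz":0,"grip":255},{"x":0.06,"y":0,"z":0,"wx":0,"wy":0.98,"wz":0,"grip":255},{"x":0,"y":0,"z":0,"wx":0,"wy":0,"wz":0,"grip":255}]'

```text
t: 6.15
position: [0.4381, 0.0036, 0.0414]
ee_rot: [[0.049, 0.997, 0.051], [0.705, -0.071, 0.705], [0.707, 0.001, -0.707]]
force: [-1.1, -0.5, -5.2]
finger_gap: 0.594
grip_force: 64.0
```

```bash
python3 - <<'E'
from h import *
from workcell import ctrl
import cv2
o=ctrl.get_obs(); print(o["q"].round(1),o["position"].round(4),o["ee_rot"].round(3).tolist(),o["t"],o["force"].round(1))
R=rot(-4,45)
print(screw(o,np.array([.4375,-.0085,.036])+.02*R[:,2],R))
c=ctrl.camera("scene");cv2.imwrite("pics/s2.png",cv2.resize(c["image"][100:270,150:370,::-1],None,fx=3.4,fy=3.4,interpolation=cv2.INTER_CUBIC))
E
```

```text
[-39.9  16.5 116.5  35.7  79.7 -53. ] [0.4381 0.0036 0.0414] [[0.049, 0.997, 0.051], [0.705, -0.071, 0.705], [0.707, 0.001, -0.707]] 6.15 [-1.1 -0.5 -5.2]
(1, array([-0.496,  0.01 ,  0.609,  0.017, -0.002, -0.   ]), array([-0.5 ,  0.01,  0.61,  0.02, -0.  , -0.  ]))
```

View pics/s2.png

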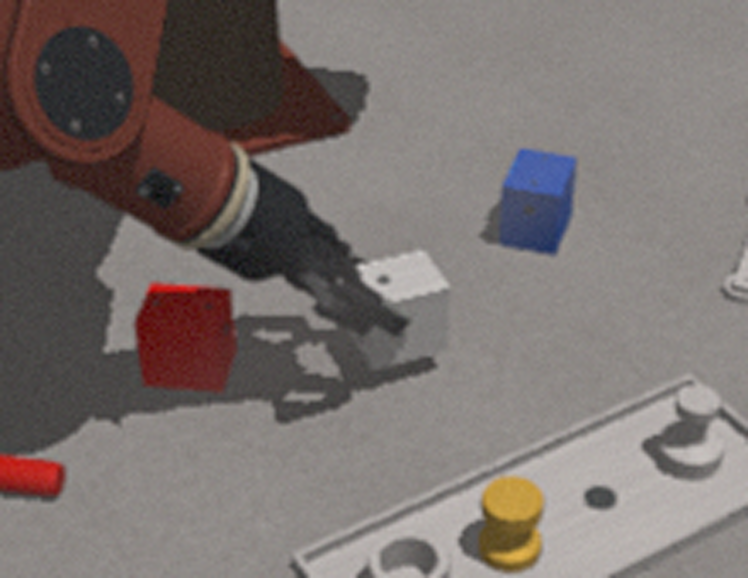

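Held aloft with the plug on top at crop (382,280), so it has turned a quarter. Lowering it now.

Request:
send_rows --targets '[{"x":-0.2,"y":0,"z":0.2,"wx":0,"wy":0,"wz":0,"grip":255},{"x":-0.2,"y":0,"z":0.2,"wx":0,"wy":0,"wz":0,"grip":255},{"x":-0.12,"y":0,"z":0.12,"wx":0,"wy":0,"wz":0,"grip":255},{"x":-0.06,"y":0,"z":0.06,"wx":0,"wy":0,"wz":0,"grip":255},{"x":-0.03,"y":0,"z":0.03,"wx":0,"wy":0,"wz":0,"grip":255},{"x":0,"y":0,"z":0,"wx":0,"wy":0,"wz":0,"grip":255},{"x":0,"y":0,"z":0,"wx":0,"wy":0,"wz":0,"grip":255}]'

```text
t: 6.78
position: [0.4394, 0.0048, 0.0221]
ee_rot: [[0.045, 0.998, 0.051], [0.708, -0.068, 0.703], [0.705, 0.004, -0.709]]
force: [0.0, 0.1, -4.6]
finger_gap: 0.602
grip_force: 64.1
```

Request:
send_rows --targets '[{"x":-0.04,"y":0,"z":0.04,"wx":0,"wy":0,"wz":0,"grip":255},{"x":-0.03,"y":0,"z":0.03,"wx":0,"wy":0,"wz":0,"grip":255},{"x":-0.01,"y":0,"z":0.01,"wx":0,"wy":0,"wz":0,"grip":255},{"x":0,"y":0,"z":0,"wx":0,"wy":0,"wz":0,"grip":255},{"x":0,"y":0,"z":0,"wx":0,"wy":0,"wz":0,"grip":255}]'

```text
t: 7.2
position: [0.4395, 0.0046, 0.0195]
ee_rot: [[0.045, 0.998, 0.051], [0.707, -0.068, 0.704], [0.706, 0.004, -0.708]]
force: [-0.3, -1.0, -1.2]
finger_gap: 0.6
grip_force: 64.7
```

Request:
send_rows --targets '[{"x":-0.01,"y":0,"z":0.01,"wx":0,"wy":0,"wz":0,"grip":255},{"x":0,"y":0,"z":0,"wx":0,"wy":0,"wz":0,"grip":110},{"x":0,"y":0,"z":0,"wx":0,"wy":0,"wz":0,"grip":100},{"x":0,"y":0,"z":0,"wx":0,"wy":0,"wz":0,"grip":90},{"x":0,"y":0,"z":0,"wx":0,"wy":0,"wz":0,"grip":60},{"x":0,"y":0,"z":0,"wx":0,"wy":0,"wz":0,"grip":0},{"x":0,"y":0,"z":0,"wx":0,"wy":0,"wz":0,"grip":0},{"x":0,"y":0,"z":0,"wx":0,"wy":0,"wz":0,"grip":0},{"x":0,"y":0,"z":0,"wx":0,"wy":0,"wz":0,"grip":0}]'

```text
t: 7.95
position: [0.4392, 0.0048, 0.0187]
ee_rot: [[0.046, 0.998, 0.051], [0.707, -0.068, 0.704], [0.706, 0.004, -0.709]]
force: [0.2, -1.0, 0.7]
finger_gap: 1.0
grip_force: 0.0
```

Request:
send_rows --targets '[{"x":-0.06,"y":0,"z":-0.02,"wx":0,"wy":-0.98,"wz":0,"grip":0},{"x":-0.06,"y":0,"z":0,"wx":0,"wy":-0.98,"wz":0,"grip":0},{"x":-0.06,"y":0,"z":0,"wx":0,"wy":-0.98,"wz":0,"grip":0},{"x":-0.06,"y":0,"z":0,"wx":0,"wy":-0.98,"wz":0,"grip":0},{"x":-0.06,"y":0,"z":0,"wx":0,"wy":-0.98,"wz":0,"grip":0},{"x":-0.06,"y":0,"z":0,"wx":0,"wy":-0.98,"wz":0,"grip":0},{"x":-0.06,"y":0,"z":0,"wx":0,"wy":-0.98,"wz":0,"grip":0},{"x":-0.06,"y":0,"z":0,"wx":0,"wy":-0.98,"wz":0,"grip":0},{"x":-0.06,"y":0,"z":0,"wx":0,"wy":-0.98,"wz":0,"grip":0},{"x":-0.06,"y":0,"z":0,"wx":0,"wy":-0.98,"wz":0,"grip":0}]'

```text
t: 8.78
position: [0.4389, -0.009, 0.0137]
ee_rot: [[0.069, 0.998, 0.006], [0.998, -0.069, -0.005], [-0.004, 0.006, -1.0]]
force: [-0.8, -0.3, -0.6]
finger_gap: 0.998
grip_force: 0.0
```

Request:
send_rows --targets '[{"x":-0.06,"y":0,"z":0,"wx":0,"wy":-0.98,"wz":0,"grip":0},{"x":-0.06,"y":0,"z":0,"wx":0,"wy":-0.98,"wz":0,"grip":0},{"x":-0.06,"y":0,"z":0,"wx":0,"wy":-0.98,"wz":0,"grip":0},{"x":-0.06,"y":0,"z":0,"wx":0,"wy":-0.98,"wz":0,"grip":0},{"x":-0.06,"y":0,"z":0,"wx":0,"wy":-0.98,"wz":0,"grip":0},{"x":-0.06,"y":0,"z":0,"wx":0,"wy":-0.98,"wz":0,"grip":0},{"x":-0.06,"y":0,"z":0,"wx":0,"wy":-0.98,"wz":0,"grip":0},{"x":-0.06,"y":0,"z":0,"wx":0,"wy":-0.98,"wz":0,"grip":0},{"x":-0.06,"y":0,"z":0,"wx":0,"wy":-0.98,"wz":0,"grip":0},{"x":-0.06,"y":0,"z":0,"wx":0,"wy":-0.98,"wz":0,"grip":0}]'

```text
t: 9.62
position: [0.4378, -0.0222, 0.0184]
ee_rot: [[0.052, 0.998, -0.044], [0.703, -0.068, -0.708], [-0.709, 0.005, -0.705]]
force: [0.1, -0.5, -0.0]
finger_gap: 0.999
grip_force: 0.0
```

```bash
python3 - <<'E'
from h import *
from workcell import ctrl
import cv2
c=ctrl.camera("scene")
c2=ctrl.camera("wrist")
o=ctrl.get_obs(); print(o["q"].round(1),o["position"].round(4),o["t"],o["force"].round(1))
R=rot(-4,-45)
print(screw(o,np.array([.4383,-.0083,.032])+.02*R[:,2],R))
a=cv2.resize(c["image"][130:250,220:340,::-1],(400,400),interpolation=cv2.INTER_CUBIC)
b=cv2.resize(c2["image"][:,:,::-1],(400,400)); cv2.imwrite("pics/s3.png",np.hstack([a,b]))
E
```

```text
[ 18.1  21.8 113.3 -43.8  71.8  46.4] [ 0.4361 -0.0217  0.0162] 9.7167 [-0.7 -0.3 -0.2]
(1, array([-0.067,  0.05 , -0.029,  0.032,  0.021,  0.035]), array([-0.07,  0.05, -0.03,  0.03,  0.02,  0.03]))
```

View pics/s3.png

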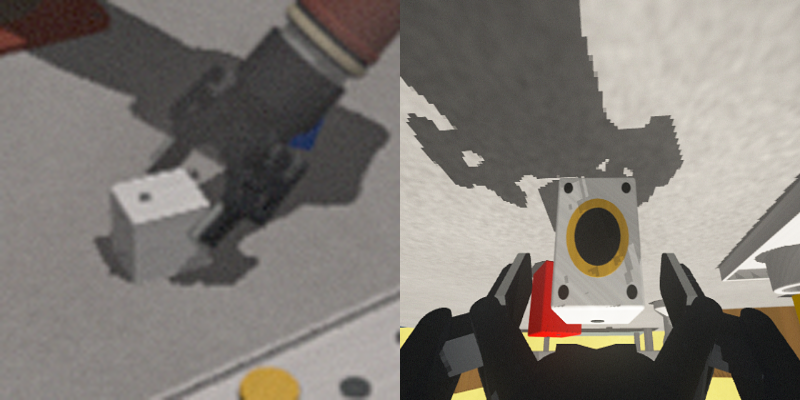

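The block rests on its side with the port facing +y (wrist (600,237)) and the plug on top. Gripping it for the second quarter turn.

Request:
send_rows --targets '[{"x":-0.03,"y":0,"z":0,"wx":0,"wy":0,"wz":0,"grip":0},{"x":0,"y":0,"z":0,"wx":0,"wy":0,"wz":0,"grip":60},{"x":0,"y":0,"z":0,"wx":0,"wy":0,"wz":0,"grip":90},{"x":0,"y":0,"z":0,"wx":0,"wy":0,"wz":0,"grip":120},{"x":0,"y":0,"z":0,"wx":0,"wy":0,"wz":0,"grip":160},{"x":0,"y":0,"z":0,"wx":0,"wy":0,"wz":0,"grip":200},{"x":0,"y":0,"z":0,"wx":0,"wy":0,"wz":0,"grip":255},{"x":0,"y":0,"z":0,"wx":0,"wy":0,"wz":0,"grip":255},{"x":0,"y":0,"z":0,"wx":0,"wy":0,"wz":0,"grip":255}]'

```text
t: 10.47
position: [0.4378, -0.0235, 0.0195]
ee_rot: [[0.052, 0.998, -0.045], [0.705, -0.069, -0.706], [-0.707, 0.005, -0.707]]
force: [-1.1, -0.4, 6.2]
finger_gap: 0.599
grip_force: 63.1
```

Request:
send_rows --targets '[{"x":-0.35,"y":0,"z":-0.35,"wx":0,"wy":0,"wz":0,"grip":255},{"x":-0.4,"y":0,"z":-0.4,"wx":0,"wy":0,"wz":0,"grip":255},{"x":0.06,"y":0,"z":0,"wx":0,"wy":0.98,"wz":0,"grip":255},{"x":0.06,"y":0,"z":0,"wx":0,"wy":0.98,"wz":0,"grip":255},{"x":0.06,"y":0,"z":0,"wx":0,"wy":0.98,"wz":0,"grip":255},{"x":0.06,"y":0,"z":0,"wx":0,"wy":0.98,"wz":0,"grip":255},{"x":0.06,"y":0,"z":0,"wx":0,"wy":0.98,"wz":0,"grip":255},{"x":0.06,"y":0,"z":0,"wx":0,"wy":0.98,"wz":0,"grip":255},{"x":0.06,"y":0,"z":0,"wx":0,"wy":0.98,"wz":0,"grip":255},{"x":0.06,"y":0,"z":0,"wx":0,"wy":0.98,"wz":0,"grip":255}]'

```text
t: 11.3
position: [0.4373, -0.0125, 0.0388]
ee_rot: [[0.068, 0.998, -0.006], [0.986, -0.068, -0.153], [-0.153, 0.004, -0.988]]
force: [0.0, -0.0, -6.6]
finger_gap: 0.598
grip_force: 63.8
```

Request:
send_rows --targets '[{"x":0.06,"y":0,"z":0,"wx":0,"wy":0.98,"wz":0,"grip":255},{"x":0.06,"y":0,"z":0,"wx":0,"wy":0.98,"wz":0,"grip":255},{"x":0.06,"y":0,"z":0,"wx":0,"wy":0.98,"wz":0,"grip":255},{"x":0.06,"y":0,"z":0,"wx":0,"wy":0.98,"wz":0,"grip":255},{"x":0.06,"y":0,"z":0,"wx":0,"wy":0.98,"wz":0,"grip":255},{"x":0.06,"y":0,"z":0,"wx":0,"wy":0.98,"wz":0,"grip":255},{"x":0.06,"y":0,"z":0,"wx":0,"wy":0.98,"wz":0,"grip":255},{"x":0.06,"y":0,"z":0,"wx":0,"wy":0.98,"wz":0,"grip":255},{"x":0.06,"y":0,"z":0,"wx":0,"wy":0.98,"wz":0,"grip":255},{"x":0.06,"y":0,"z":0,"wx":0,"wy":0.98,"wz":0,"grip":255}]'

```text
t: 12.13
position: [0.4386, 0.001, 0.0417]
ee_rot: [[0.053, 0.998, 0.044], [0.807, -0.069, 0.586], [0.588, 0.005, -0.809]]
force: [-0.3, 0.2, -5.8]
finger_gap: 0.601
grip_force: 63.9
```

Request:
send_rows --targets '[{"x":0.06,"y":0,"z":0,"wx":0,"wy":0.98,"wz":0,"grip":255},{"x":0.06,"y":0,"z":0,"wx":0,"wy":0.98,"wz":0,"grip":255},{"x":0,"y":0,"z":0,"wx":0,"wy":0,"wz":0,"grip":255},{"x":0,"y":0,"z":0,"wx":0,"wy":0,"wz":0,"grip":255}]'

```text
t: 12.47
position: [0.4382, 0.0033, 0.0424]
ee_rot: [[0.049, 0.998, 0.05], [0.708, -0.07, 0.703], [0.705, 0.001, -0.71]]
force: [0.2, -0.9, -5.2]
finger_gap: 0.604
grip_force: 64.0
```

Request:
send_rows --targets '[{"x":-0.2,"y":0,"z":0.2,"wx":0,"wy":0,"wz":0,"grip":255},{"x":-0.2,"y":0,"z":0.2,"wx":0,"wy":0,"wz":0,"grip":255},{"x":-0.12,"y":0,"z":0.12,"wx":0,"wy":0,"wz":0,"grip":255},{"x":-0.06,"y":0,"z":0.06,"wx":0,"wy":0,"wz":0,"grip":255},{"x":-0.05,"y":0,"z":0.05,"wx":0,"wy":0,"wz":0,"grip":255},{"x":-0.04,"y":0,"z":0.04,"wx":0,"wy":0,"wz":0,"grip":255},{"x":0,"y":0,"z":0,"wx":0,"wy":0,"wz":0,"grip":255},{"x":0,"y":0,"z":0,"wx":0,"wy":0,"wz":0,"grip":255}]'

```text
t: 13.13
position: [0.4393, 0.0038, 0.0204]
ee_rot: [[0.045, 0.998, 0.051], [0.707, -0.068, 0.704], [0.705, 0.004, -0.709]]
force: [1.0, 0.2, -5.1]
finger_gap: 0.597
grip_force: 64.1
```

Request:
send_rows --targets '[{"x":-0.03,"y":0,"z":0.03,"wx":0,"wy":0,"wz":0,"grip":255},{"x":-0.02,"y":0,"z":0.02,"wx":0,"wy":0,"wz":0,"grip":255},{"x":0,"y":0,"z":0,"wx":0,"wy":0,"wz":0,"grip":255},{"x":0,"y":0,"z":0,"wx":0,"wy":0,"wz":0,"grip":255}]'

```text
t: 13.47
position: [0.4392, 0.0037, 0.0185]
ee_rot: [[0.046, 0.998, 0.051], [0.707, -0.068, 0.704], [0.706, 0.004, -0.709]]
force: [0.6, -0.3, -4.5]
finger_gap: 0.601
grip_force: 64.1
```

Request:
send_rows --targets '[{"x":-0.02,"y":0,"z":0.02,"wx":0,"wy":0,"wz":0,"grip":255},{"x":-0.01,"y":0,"z":0.01,"wx":0,"wy":0,"wz":0,"grip":255},{"x":0,"y":0,"z":0,"wx":0,"wy":0,"wz":0,"grip":255},{"x":0,"y":0,"z":0,"wx":0,"wy":0,"wz":0,"grip":255}]'

```text
t: 13.8
position: [0.4393, 0.0037, 0.0175]
ee_rot: [[0.046, 0.998, 0.051], [0.707, -0.068, 0.704], [0.706, 0.004, -0.709]]
force: [0.2, -0.9, -4.7]
finger_gap: 0.601
grip_force: 64.4
```

Request:
send_rows --targets '[{"x":-0.01,"y":0,"z":0.01,"wx":0,"wy":0,"wz":0,"grip":255},{"x":-0.01,"y":0,"z":0.01,"wx":0,"wy":0,"wz":0,"grip":255},{"x":0,"y":0,"z":0,"wx":0,"wy":0,"wz":0,"grip":255},{"x":0,"y":0,"z":0,"wx":0,"wy":0,"wz":0,"grip":255}]'

```text
t: 14.13
position: [0.4393, 0.0037, 0.0173]
ee_rot: [[0.045, 0.998, 0.051], [0.707, -0.068, 0.704], [0.706, 0.004, -0.708]]
force: [-2.8, -3.2, 3.3]
finger_gap: 0.598
grip_force: 65.0
```

Request:
send_rows --targets '[{"x":0,"y":0,"z":0,"wx":0,"wy":0,"wz":0,"grip":110},{"x":0,"y":0,"z":0,"wx":0,"wy":0,"wz":0,"grip":100},{"x":0,"y":0,"z":0,"wx":0,"wy":0,"wz":0,"grip":90},{"x":0,"y":0,"z":0,"wx":0,"wy":0,"wz":0,"grip":60},{"x":0,"y":0,"z":0,"wx":0,"wy":0,"wz":0,"grip":0},{"x":0,"y":0,"z":0,"wx":0,"wy":0,"wz":0,"grip":0},{"x":0,"y":0,"z":0,"wx":0,"wy":0,"wz":0,"grip":0},{"x":0,"y":0,"z":0,"wx":0,"wy":0,"wz":0,"grip":0}]'

```text
t: 14.8
position: [0.4392, 0.0039, 0.0167]
ee_rot: [[0.046, 0.998, 0.051], [0.707, -0.068, 0.704], [0.706, 0.004, -0.709]]
force: [0.3, 0.8, 0.0]
finger_gap: 0.998
grip_force: 0.0
```

Request:
send_rows --targets '[{"x":-0.06,"y":0,"z":-0.02,"wx":0,"wy":-0.98,"wz":0,"grip":0},{"x":-0.06,"y":0,"z":-0.02,"wx":0,"wy":-0.98,"wz":0,"grip":0},{"x":-0.06,"y":0,"z":-0.02,"wx":0,"wy":-0.98,"wz":0,"grip":0},{"x":-0.06,"y":0,"z":-0.02,"wx":0,"wy":-0.98,"wz":0,"grip":0},{"x":-0.06,"y":0,"z":-0.02,"wx":0,"wy":-0.98,"wz":0,"grip":0},{"x":-0.06,"y":0,"z":-0.02,"wx":0,"wy":-0.98,"wz":0,"grip":0},{"x":-0.06,"y":0,"z":-0.02,"wx":0,"wy":-0.98,"wz":0,"grip":0},{"x":-0.06,"y":0,"z":-0.02,"wx":0,"wy":-0.98,"wz":0,"grip":0},{"x":-0.06,"y":0,"z":-0.02,"wx":0,"wy":-0.98,"wz":0,"grip":0},{"x":-0.06,"y":0,"z":-0.02,"wx":0,"wy":-0.98,"wz":0,"grip":0}]'

```text
t: 15.63
position: [0.4387, -0.0116, 0.0158]
ee_rot: [[0.069, 0.998, 0.006], [0.998, -0.069, -0.005], [-0.004, 0.006, -1.0]]
force: [-0.5, 0.2, -0.3]
finger_gap: 1.002
grip_force: 0.0
```

```bash
python3 - <<'E'
from h import *
from workcell import ctrl
import cv2
c=ctrl.camera("scene")
c2=ctrl.camera("wrist"); np.savez("w4.npz",**{k:c2[k] for k in("image","mtx","R","t")})
o=ctrl.get_obs(); print(o["q"].round(1),o["position"].round(4),o["t"],o["force"].round(1))
print(screw(o,np.array([.4385,-.0095,.019]),rot(-4,0)))
a=cv2.resize(c["image"][130:250,220:340,::-1],(300,300),interpolation=cv2.INTER_CUBIC)
a=np.vstack([a,np.zeros((75,300,3),np.uint8)])
b=cv2.resize(c2["image"][:,:,::-1],(500,375)); cv2.imwrite("pics/s4.png",np.hstack([a,b]))
E
```

```text
[-1.150e+01  7.000e-01  1.233e+02 -1.000e-01  5.570e+01 -7.800e+00] [ 0.4382 -0.0098  0.0154] 15.7333 [0.9 0.9 0.4]
(1, array([ 0.011,  0.011, -0.144,  0.057,  0.024,  0.067]), array([ 0.01,  0.01, -0.14,  0.06,  0.02,  0.07]))
```

View pics/s4.png

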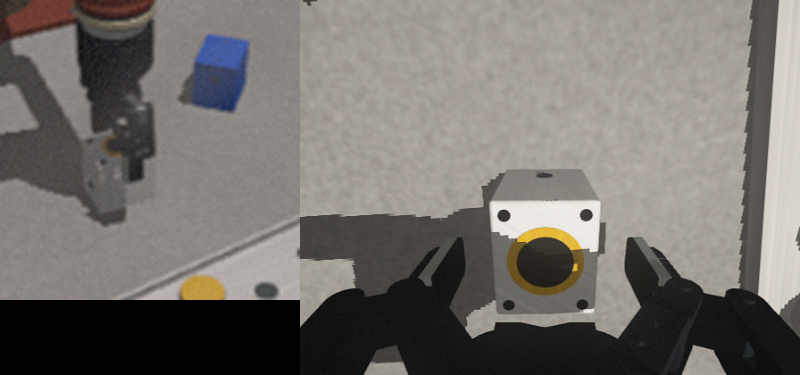

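The port faces up at wrist panel (545,261). I'll measure the block centre from it, then grip with the tool vertical.

Request:
send_rows --targets '[{"x":0,"y":0,"z":-0.14,"wx":0.06,"wy":0.02,"wz":0,"grip":0},{"x":0,"y":0,"z":0,"wx":0,"wy":0,"wz":0,"grip":60},{"x":0,"y":0,"z":0,"wx":0,"wy":0,"wz":0,"grip":90},{"x":0,"y":0,"z":0,"wx":0,"wy":0,"wz":0,"grip":120},{"x":0,"y":0,"z":0,"wx":0,"wy":0,"wz":0,"grip":160},{"x":0,"y":0,"z":0,"wx":0,"wy":0,"wz":0,"grip":200},{"x":0,"y":0,"z":0,"wx":0,"wy":0,"wz":0,"grip":255},{"x":0,"y":0,"z":0,"wx":0,"wy":0,"wz":0,"grip":255},{"x":0,"y":0,"z":0,"wx":0,"wy":0,"wz":0,"grip":255}]'

```text
t: 16.48
position: [0.4386, -0.0122, 0.0189]
ee_rot: [[0.068, 0.998, 0.0], [0.998, -0.068, -0.0], [-0.0, 0.0, -1.0]]
force: [0.5, -3.9, 3.7]
finger_gap: 0.591
grip_force: 64.8
```

```bash
python3 - <<'E'
from h import *
from workcell import ctrl
w=np.load("w4.npz"); c=pix(w,(274.4,292.3),.064); print("port",c.round(4))
print("corner holes", [pix(w,((u-300)*1.12,v*1.12),.064)[:2].round(4).tolist() for u,v in [(504,216),(586,215),(509,305),(582,305)]])
o=ctrl.get_obs(); print(o["q"].round(1),o["position"].round(4),o["ee_rot"].round(3).tolist(),o["t"],o["force"].round(1))
d=o["ee_rot"].T@(c-o["position"]); print("offset in tool",d.round(4))
o["position"]=o["position"]+[0,0,.075]
R=rot(6,0); off=d.copy(); off[2]=0
print(screw(o,np.array([.642,.052,.094])-R@off,R))
E
```

```text
port [ 0.4393 -0.0087  0.064 ]
corner holes [[0.4221, 0.0163], [0.4597, 0.0142], [0.4191, -0.0332], [0.4566, -0.036]]
[-11.9   0.6 123.   -0.   56.5  -8. ] [ 0.4386 -0.0122  0.0189] [[0.068, 0.998, 0.0], [0.998, -0.068, -0.0], [-0.0, 0.0, -1.0]] 16.4833 [ 0.5 -3.9  3.7]
offset in tool [ 0.0035  0.0005 -0.0451]
(9, array([ 0.253,  0.909, -0.001,  0.   ,  0.   , -0.241]), array([ 2.28,  8.19, -0.  ,  0.  ,  0.  , -2.16]))
```

Request:
send_rows --targets '[{"x":0,"y":0,"z":-0.4,"wx":0,"wy":0,"wz":0,"grip":255},{"x":0,"y":0,"z":-0.7,"wx":0,"wy":0,"wz":0,"grip":255},{"x":0,"y":0,"z":-0.7,"wx":0,"wy":0,"wz":0,"grip":255},{"x":0,"y":0,"z":-0.7,"wx":0,"wy":0,"wz":0,"grip":255},{"x":0,"y":0,"z":-0.5,"wx":0,"wy":0,"wz":0,"grip":255},{"x":0,"y":0,"z":0,"wx":0,"wy":0,"wz":0,"grip":255}]'

```text
t: 16.98
position: [0.439, -0.0112, 0.0956]
ee_rot: [[0.068, 0.998, 0.002], [0.998, -0.068, 0.001], [0.001, 0.002, -1.0]]
force: [1.5, 0.1, -5.2]
finger_gap: 0.593
grip_force: 64.5
```

Request:
send_rows --targets '[{"x":0.19,"y":0.68,"z":0,"wx":0,"wy":0,"wz":-0.18,"grip":255},{"x":0.19,"y":0.68,"z":0,"wx":0,"wy":0,"wz":-0.18,"grip":255},{"x":0.19,"y":0.68,"z":0,"wx":0,"wy":0,"wz":-0.18,"grip":255},{"x":0.19,"y":0.68,"z":0,"wx":0,"wy":0,"wz":-0.18,"grip":255},{"x":0.19,"y":0.68,"z":0,"wx":0,"wy":0,"wz":-0.18,"grip":255},{"x":0.19,"y":0.68,"z":0,"wx":0,"wy":0,"wz":-0.18,"grip":255},{"x":0.19,"y":0.68,"z":0,"wx":0,"wy":0,"wz":-0.18,"grip":255},{"x":0.19,"y":0.68,"z":0,"wx":0,"wy":0,"wz":-0.18,"grip":255}]'

```text
t: 17.65
position: [0.5735, 0.0248, 0.0911]
ee_rot: [[-0.048, 0.999, -0.005], [0.999, 0.048, 0.002], [0.002, -0.005, -1.0]]
force: [0.7, -0.7, -5.5]
finger_gap: 0.591
grip_force: 64.6
```

Request:
send_rows --targets '[{"x":0.19,"y":0.68,"z":0,"wx":0,"wy":0,"wz":-0.18,"grip":255},{"x":0.19,"y":0.68,"z":0,"wx":0,"wy":0,"wz":-0.18,"grip":255},{"x":0.19,"y":0.68,"z":0,"wx":0,"wy":0,"wz":-0.18,"grip":255},{"x":0.19,"y":0.68,"z":0,"wx":0,"wy":0,"wz":-0.18,"grip":255},{"x":0,"y":0,"z":0,"wx":0,"wy":0,"wz":0,"grip":255},{"x":0,"y":0,"z":0,"wx":0,"wy":0,"wz":0,"grip":255}]'

```text
t: 18.15
position: [0.6399, 0.0483, 0.091]
ee_rot: [[-0.105, 0.994, -0.005], [0.994, 0.105, 0.001], [0.002, -0.005, -1.0]]
force: [-0.9, -0.1, -6.5]
finger_gap: 0.59
grip_force: 65.2
```

```bash
python3 - <<'E'
from h import *
from workcell import ctrl
import cv2
o=ctrl.get_obs(); print(o["q"].round(1),o["position"].round(4),o["ee_rot"].round(3).tolist(),o["t"],o["force"].round(1))
R=rot(6,0); off=np.array([.0035,.0005,0])
print(screw(o,np.array([.642,.052,.094])-R@off,R))
c=ctrl.camera("wrist"); np.savez("w5.npz",**{k:c[k] for k in("image","mtx","R","t")}); cv2.imwrite("pics/w5.png",c["image"][:,:,::-1])
E
```

```text
[-2.8 20.9 90.3  0.1 69.1 -8.8] [0.6399 0.0483 0.091 ] [[-0.105, 0.994, -0.005], [0.994, 0.105, 0.001], [0.002, -0.005, -1.0]] 18.15 [-0.9 -0.1 -6.5]
(1, array([ 0.   ,  0.079, -0.118, -0.061, -0.024,  0.004]), array([ 0.  ,  0.08, -0.12, -0.06, -0.02,  0.  ]))
```

View pics/w5.png

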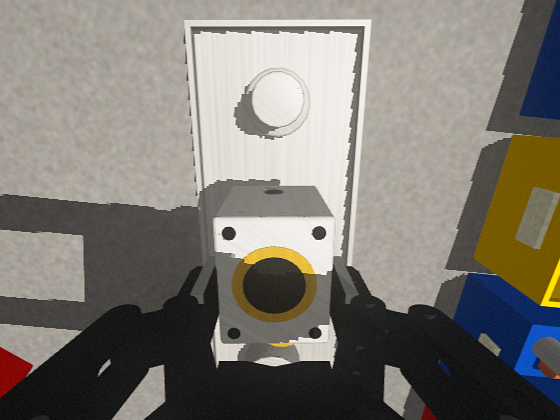

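The block hangs over the free place. The piston top is at (277,98), the tray corners at (185,20) and (371,20), and the port at (274,285), all aligned. I'll check with the wrist calibration.

```bash
python3 - <<'E'
from h import *
w=np.load("w5.npz")
print("corners",pix(w,(185,20),.014).round(4),pix(w,(371,20),.014).round(4),"piston",pix(w,(277,98),.06).round(4),"port",pix(w,(274,285),.136).round(4))
a=np.radians(6);ex=np.array([np.cos(a),np.sin(a)]);ey=np.array([-np.sin(a),np.cos(a)]);
m=(pix(w,(185,20),.014)+pix(w,(371,20),.014))[:2]/2; print("tray c",(m-.175*ey).round(4))
c=np.array([.645,.0128])
for p in [(.642,.052),(.6335,.1325),(.654,-.029),(.652,-.106)]: print(p,((p-c)@ex).round(4),((p-c)@ey).round(4))
E
```

```text
corners [0.5642 0.1795 0.014 ] [0.6924 0.1929 0.014 ] piston [0.6333 0.133  0.06  ] port [0.6405 0.0512 0.136 ]
tray c [0.6466 0.0121]
(0.642, 0.052) 0.0011 0.0393
(0.6335, 0.1325) 0.0011 0.1202
(0.654, -0.029) 0.0046 -0.0425
(0.652, -0.106) -0.0055 -0.1189
```

Request:
send_rows --targets '[{"x":0,"y":0.08,"z":0,"wx":-0.06,"wy":-0.02,"wz":0,"grip":255},{"x":0,"y":0,"z":0.4,"wx":0,"wy":0,"wz":0,"grip":255},{"x":0,"y":0,"z":0.5,"wx":0,"wy":0,"wz":0,"grip":255},{"x":0,"y":0,"z":0.5,"wx":0,"wy":0,"wz":0,"grip":255},{"x":0,"y":0,"z":0.5,"wx":0,"wy":0,"wz":0,"grip":255},{"x":0,"y":0,"z":0.4,"wx":0,"wy":0,"wz":0,"grip":255},{"x":0,"y":0,"z":0.1,"wx":0,"wy":0,"wz":0,"grip":255},{"x":0,"y":0,"z":0,"wx":0,"wy":0,"wz":0,"grip":255},{"x":0,"y":0,"z":0,"wx":0,"wy":0,"wz":0,"grip":255}]'

```text
t: 18.95
position: [0.6436, 0.0477, 0.0333]
ee_rot: [[-0.104, 0.995, 0.004], [0.995, 0.104, -0.0], [-0.001, 0.004, -1.0]]
force: [0.3, -1.0, -5.7]
finger_gap: 0.592
grip_force: 65.1
```

```bash
python3 - <<'E'
from h import *
from workcell import ctrl
o=ctrl.get_obs(); print(o["position"].round(4),o["t"],o["force"].round(1))
R=rot(6,0); off=np.array([.0035,.0005,0])
print(screw(o,np.array([.642,.052,.0239])-R@off,R))
E
```

```text
[0.6436 0.0477 0.0333] 18.95 [ 0.3 -1.  -5.7]
(1, array([ 0.037, -0.067,  0.376,  0.049,  0.008, -0.004]), array([ 0.04, -0.07,  0.38,  0.05,  0.01, -0.  ]))
```

Request:
send_rows --targets '[{"x":0.03,"y":-0.04,"z":0.15,"wx":0.05,"wy":0,"wz":0,"grip":255},{"x":0,"y":0,"z":0.15,"wx":0,"wy":0,"wz":0,"grip":255},{"x":0,"y":0,"z":0.04,"wx":0,"wy":0,"wz":0,"grip":255},{"x":0,"y":0,"z":0,"wx":0,"wy":0,"wz":0,"grip":255},{"x":0,"y":0,"z":0,"wx":0,"wy":0,"wz":0,"grip":255}]'

```text
t: 19.37
position: [0.6425, 0.0484, 0.0251]
ee_rot: [[-0.104, 0.995, 0.0], [0.995, 0.104, -0.001], [-0.001, 0.0, -1.0]]
force: [0.4, 0.4, -6.0]
finger_gap: 0.593
grip_force: 65.2
```

Request:
send_rows --targets '[{"x":0,"y":0,"z":0.04,"wx":0,"wy":0,"wz":0,"grip":255},{"x":0,"y":0,"z":0.02,"wx":0,"wy":0,"wz":0,"grip":255},{"x":0,"y":0,"z":0.02,"wx":0,"wy":0,"wz":0,"grip":255},{"x":0,"y":0,"z":0,"wx":0,"wy":0,"wz":0,"grip":255},{"x":0,"y":0,"z":0,"wx":0,"wy":0,"wz":0,"grip":255}]'

```text
t: 19.78
position: [0.6426, 0.0484, 0.0231]
ee_rot: [[-0.104, 0.995, 0.0], [0.995, 0.104, -0.001], [-0.001, 0.0, -1.0]]
force: [-0.2, 0.5, -4.4]
finger_gap: 0.593
grip_force: 65.3
```

Request:
send_rows --targets '[{"x":0,"y":0,"z":0.02,"wx":0,"wy":0,"wz":0,"grip":255},{"x":0,"y":0,"z":0.01,"wx":0,"wy":0,"wz":0,"grip":255},{"x":0,"y":0,"z":0,"wx":0,"wy":0,"wz":0,"grip":255},{"x":0,"y":0,"z":0,"wx":0,"wy":0,"wz":0,"grip":255}]'

```text
t: 20.12
position: [0.6426, 0.0482, 0.0229]
ee_rot: [[-0.104, 0.995, 0.0], [0.995, 0.104, -0.001], [-0.001, 0.0, -1.0]]
force: [-2.2, -1.1, 2.8]
finger_gap: 0.595
grip_force: 66.1
```

Request:
send_rows --targets '[{"x":0,"y":0,"z":0,"wx":0,"wy":0,"wz":0,"grip":110},{"x":0,"y":0,"z":0,"wx":0,"wy":0,"wz":0,"grip":100},{"x":0,"y":0,"z":0,"wx":0,"wy":0,"wz":0,"grip":90},{"x":0,"y":0,"z":0,"wx":0,"wy":0,"wz":0,"grip":60},{"x":0,"y":0,"z":0,"wx":0,"wy":0,"wz":0,"grip":40},{"x":0,"y":0,"z":0,"wx":0,"wy":0,"wz":0,"grip":40},{"x":0,"y":0,"z":0,"wx":0,"wy":0,"wz":0,"grip":40}]'

```text
t: 20.7
position: [0.6427, 0.0484, 0.0223]
ee_rot: [[-0.104, 0.995, 0.001], [0.995, 0.104, -0.001], [-0.001, 0.001, -1.0]]
force: [-0.6, -0.1, -0.0]
finger_gap: 0.839
grip_force: 0.0
```

Request:
send_rows --targets '[{"x":0,"y":0,"z":-0.3,"wx":0,"wy":0,"wz":0,"grip":40},{"x":0,"y":0,"z":-0.6,"wx":0,"wy":0,"wz":0,"grip":40},{"x":0,"y":0,"z":-0.9,"wx":0,"wy":0,"wz":0,"grip":40},{"x":0,"y":0,"z":-0.9,"wx":0,"wy":0,"wz":0,"grip":40},{"x":0,"y":0,"z":-0.9,"wx":0,"wy":0,"wz":0,"grip":40},{"x":0,"y":0,"z":-0.9,"wx":0,"wy":0,"wz":0,"grip":40},{"x":0,"y":0,"z":-0.9,"wx":0,"wy":0,"wz":0,"grip":40},{"x":0,"y":0,"z":-0.5,"wx":0,"wy":0,"wz":0,"grip":40},{"x":0,"y":0,"z":0,"wx":0,"wy":0,"wz":0,"grip":40},{"x":0,"y":0,"z":0,"wx":0,"wy":0,"wz":0,"grip":40}]'

```text
t: 21.53
position: [0.6431, 0.0485, 0.171]
ee_rot: [[-0.104, 0.995, 0.003], [0.995, 0.104, -0.001], [-0.001, 0.003, -1.0]]
force: [-0.8, 0.6, 0.1]
finger_gap: 0.847
grip_force: 0.0
```

```bash
python3 - <<'E'
from h import *
from workcell import ctrl
import cv2
c=ctrl.camera("scene"); cv2.imwrite("pics/s6.png",cv2.resize(c["image"][170:300,230:390,::-1],None,fx=4,fy=4,interpolation=cv2.INTER_CUBIC))
E
```

```text
(no output)
```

View pics/s6.png

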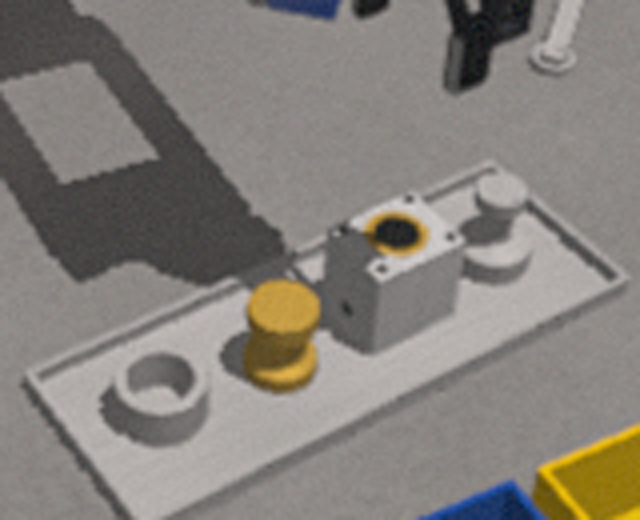

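The block stands flat in the free place with the port up at crop (397,235), clear of its neighbours and the rim, and the gripper is clear.

```bash
python3 -c "
from workcell import ctrl
print(ctrl.finish_job())"
```

```text
the job is handed in; nothing more can be done
None
```

The block stands port up in the tray's free place, clear of the parts there, after two guided quarter turns; the job was handed in at about 22 s, but the hand-in returned no verdict.

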